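# Load the steriliser tray

## Robot

A 6-joint arm with a two-finger parallel gripper is mounted at the origin on the work surface. World frame = base frame: x ahead of the robot, y to its left, z up, the work surface at z = 0. Lengths are in m, angles in degrees, forces in N, time in s.
With the tool pointing down it reaches from about 0.275 to 0.75 m from the base axis. Payload 10.2 kg.
Tool frame: the origin (TCP) lies between the finger pads; the fingertips stand 8 mm ahead of it and the grasp point (between the pads) lies 11 mm behind it; z points along the fingers, y is the line along which they close (so a half turn about z gives the same grasp; the last joint's range is limited). The gripper opens to 85 mm and grips with 20 to 120 N. Pads are 22 mm wide; open, the fingers measure 114 mm over their backs; the gripper's body (76 mm by 85 mm) begins 54 mm behind the grasp point. The pads swing forward as they close: fully open they stand 13 mm farther back than shut.
Start: joints at [61.226, 17.928, 85.812, -0, 76.261, -12.8], TCP at [0.144, 0.505, 0.239] pointing down, gripper open.
Joint ranges: [-168.41, 168.41], [-55.51, 124.54], [10.69, 146.95], [-70.63, 250.63], [1, 178], [-165.06, 165.06]. Speed limits (degrees/s): [136.94, 136.94, 172.46, 180, 180, 180].

## Interface

Orientations are given as [roll, pitch, yaw] about the fixed x, y, z axes, in that order (R = Rz(yaw) Ry(pitch) Rx(roll)).
In Python, from plant import robot gives the robot as it stands. The module is installed in compiled form; this text tells all that it offers. Calls block until the motion is done:
- robot.move_to(position, orientation): joint-space move of the TCP to a pose.
- robot.movel(position, rot=None, max_speed=0.15): straight line of the TCP; rot=None keeps the orientation; max_speed is the mean speed in m/s.
- robot.movej(angles): joint-space move.
- robot.command_gripper(opening, grasp_force=None): finger opening in m; grasp_force is the grip in N (None keeps the last); returns when the fingers have stopped.
- robot.hold(seconds).
- robot.ik(position, orientation): joint angles nearest the present ones, or None.
- robot.sense(): the state.
- robot.snapshot(name): name is "scene" or "top"; returns a dict with "color" (384x512x3 uint8, red, green, blue), "camera_matrix" (3x3 intrinsics, pixels), "k1" (the pictures are not rectified: a ray, as slopes to the right and down, at radius r is drawn at 1 + k1 r^2 times it, then the intrinsics apply), "R" (3x3) and "t" (3): a world point X has camera coordinates R X + t. Camera axes: x right, y down, z forward; pixel columns grow to the right and rows downward; lengths in m; the calibration is good to about 2 mm. A picture is of the moment at which its call begins. There is no depth.
A pose or a line that the arm cannot do raises robot.MotionError and nothing moves.
- robot.job_done(): hands the job in; it is judged then, once.
The state is a dict: "t": time; "joint_positions": joint angles; "dq": joint speeds; "tau": joint torques, N m; "eef_pos": TCP position; "tool_rot": TCP orientation; "wrist_force": force on the tool from outside, world axes, zero at the start; "moment": the same for the moment, N m; "gripper_width": finger opening in m; "grasp_force": force on a finger pad.
Only numpy, scipy, OpenCV 4.12 (cv2) and the standard library are available. Lean on these libraries where they do the work, as an engineer would, in place of code of your own. Each camera call takes 0.05 s, during which the arm holds its last target. There are 200 camera calls.

## Task

Load the tray for the steriliser: set every blue-lidded case flat on the tray, lid up, one squarely inside each dark marked space, put every red-lidded case in the red bin, and seat the yellow logger flat, all the way down in its T-shaped pocket. When all of that is in place, press the green button fully and let go. Everything must still be in its place at the end; leave the other things on the bench where they are.

Things in the scene. Friction and masses are not known exactly. Their poses are not given: they have to be found in the camera images.
- blue0: Blue-lidded instrument case lying flat: white box 80 x 44 x 22 mm with a blue lid (the top 6 mm of the 22) and, on the lid, a blue upright grip rib 50 long (along x), 14 wide (along y), 20 mm high (top 42 mm above the underside), centred. About 0.18 kg. Origin: centre of its underside; x along the length, z up out of the lid. May be absent.
- blue1: Blue-lidded instrument case lying flat: white box 80 x 44 x 22 mm with a blue lid (the top 6 mm of the 22) and, on the lid, a blue upright grip rib 50 long (along x), 14 wide (along y), 20 mm high (top 42 mm above the underside), centred. About 0.18 kg. Origin: centre of its underside; x along the length, z up out of the lid. May be absent.
- blue2: Blue-lidded instrument case lying flat: white box 80 x 44 x 22 mm with a blue lid (the top 6 mm of the 22) and, on the lid, a blue upright grip rib 50 long (along x), 14 wide (along y), 20 mm high (top 42 mm above the underside), centred. About 0.18 kg. Origin: centre of its underside; x along the length, z up out of the lid. May be absent.
- blue3: Blue-lidded instrument case lying flat: white box 80 x 44 x 22 mm with a blue lid (the top 6 mm of the 22) and, on the lid, a blue upright grip rib 50 long (along x), 14 wide (along y), 20 mm high (top 42 mm above the underside), centred. About 0.18 kg. Origin: centre of its underside; x along the length, z up out of the lid. May be absent.
- blue4: Blue-lidded instrument case lying flat: white box 80 x 44 x 22 mm with a blue lid (the top 6 mm of the 22) and, on the lid, a blue upright grip rib 50 long (along x), 14 wide (along y), 20 mm high (top 42 mm above the underside), centred. About 0.18 kg. Origin: centre of its underside; x along the length, z up out of the lid. May be absent.
- red0: Red-lidded instrument case lying flat: white box 80 x 44 x 22 mm with a red lid (the top 6 mm of the 22) and, on the lid, a red upright grip rib 50 long (along x), 14 wide (along y), 20 mm high (top 42 mm above the underside), centred. About 0.18 kg. Origin: centre of its underside; x along the length, z up out of the lid. May be absent.
- red1: Red-lidded instrument case lying flat: white box 80 x 44 x 22 mm with a red lid (the top 6 mm of the 22) and, on the lid, a red upright grip rib 50 long (along x), 14 wide (along y), 20 mm high (top 42 mm above the underside), centred. About 0.18 kg. Origin: centre of its underside; x along the length, z up out of the lid. May be absent.
- tray: Fixed aluminium loading tray, 220 (x) x 230 (y) mm, floor 3 mm thick, rim 4 mm thick standing 10 mm above the bench. Origin: centre of its underside. Its floor carries six dark rectangles (94 x 58 mm, long side along tray x), the marked spaces: 2 along x by 3 along y, pitch 102 and 70 mm.
- cell0 (a point): Centre of marked space 0 on the tray floor (3 mm above the bench); axes as the tray's. One case fits each space, its length along tray x, either way round.
- cell1 (a point): Centre of marked space 1 on the tray floor (3 mm above the bench); axes as the tray's. One case fits each space, its length along tray x, either way round.
- cell2 (a point): Centre of marked space 2 on the tray floor (3 mm above the bench); axes as the tray's. One case fits each space, its length along tray x, either way round.
- cell3 (a point): Centre of marked space 3 on the tray floor (3 mm above the bench); axes as the tray's. One case fits each space, its length along tray x, either way round.
- cell4 (a point): Centre of marked space 4 on the tray floor (3 mm above the bench); axes as the tray's. One case fits each space, its length along tray x, either way round.
- cell5 (a point): Centre of marked space 5 on the tray floor (3 mm above the bench); axes as the tray's. One case fits each space, its length along tray x, either way round.
- bin: Fixed open red plastic bin, outside 160 (x) x 150 (y) x 50 mm high, walls and floor 4 mm. Origin: centre of its underside.
- pocket (a point): Centre of the floor of a T-shaped pocket, open at the top, in a fixed grey block 160 (x) x 100 (y) x 22 mm high. It is 10 mm above the bench, 12 mm below the block's top, 25 mm from the block's centre towards its -x; axes as the block's. The pocket is the logger's outline with 2.5 mm of clearance all round; its narrow part points to +x, towards the green button.
- logger: Yellow T-shaped data logger: plate 14 mm thick, 80 mm long along x; the wide part (x from -40 to +14 mm) is 54 wide, the nose (x from +14 to +40 mm) 32 wide. On it a black upright grip rib 50 long (along x), 14 wide, 24 mm high (top 38 mm above the underside), centred. About 0.15 kg. Origin: on the underside, midway along the 80 mm length; x points to the nose, z up.
- start (a joint): Green push button on the docking block, 77 mm from the pocket point along its +x: travel 0 (up) to 0.006 m (fully down), springs back, 5 N to press fully. Counts as pressed beyond 0.0045.
- start_top (a point): Centre of the top face of the green button (radius 16 mm); z up.
- spray: White bottle 170 mm high, 68 mm across, standing; a bystander, to be left alone. Origin: centre of its underside.
- dish: Steel bowl 110 mm across, 45 mm high; a bystander, to be left alone. Origin: centre of its underside.
- jar: Amber jar 90 mm high, 72 mm across; a bystander, to be left alone. Origin: centre of its underside.
- tape: Roll of paper tape lying flat, 90 mm across, 22 mm high; a bystander, to be left alone. Origin: centre of its underside.

How it is judged (in metres and radians):
On the way, in this order (a step that is already met when the one before it is completed fails the run):
1. all blue cases in marked spaces on the tray, all red cases in the bin, the logger seated in its pocket ((horizontal distance between blue0 and cell0 below 0.012 m or horizontal distance between blue0 and cell1 below 0.012 m or horizontal distance between blue0 and cell2 below 0.012 m or horizontal distance between blue0 and cell3 below 0.012 m or horizontal distance between blue0 and cell4 below 0.012 m or horizontal distance between blue0 and cell5 below 0.012 m) and z of each of blue0, blue1, blue2, blue3, blue4 in the frame of tray below 0.008 m and angle between each of blue0, blue1, blue2, blue3, blue4's own z axis and vertical below 0.1 rad and angle between the x axis of each of blue0, blue1, blue2, blue3, blue4 and the x axis of tray, either way round below 0.2 rad and (horizontal distance between blue1 and cell0 below 0.012 m or horizontal distance between blue1 and cell1 below 0.012 m or horizontal distance between blue1 and cell2 below 0.012 m or horizontal distance between blue1 and cell3 below 0.012 m or horizontal distance between blue1 and cell4 below 0.012 m or horizontal distance between blue1 and cell5 below 0.012 m) and (horizontal distance between blue2 and cell0 below 0.012 m or horizontal distance between blue2 and cell1 below 0.012 m or horizontal distance between blue2 and cell2 below 0.012 m or horizontal distance between blue2 and cell3 below 0.012 m or horizontal distance between blue2 and cell4 below 0.012 m or horizontal distance between blue2 and cell5 below 0.012 m) and (horizontal distance between blue3 and cell0 below 0.012 m or horizontal distance between blue3 and cell1 below 0.012 m or horizontal distance between blue3 and cell2 below 0.012 m or horizontal distance between blue3 and cell3 below 0.012 m or horizontal distance between blue3 and cell4 below 0.012 m or horizontal distance between blue3 and cell5 below 0.012 m) and (horizontal distance between blue4 and cell0 below 0.012 m or horizontal distance between blue4 and cell1 below 0.012 m or horizontal distance between blue4 and cell2 below 0.012 m or horizontal distance between blue4 and cell3 below 0.012 m or horizontal distance between blue4 and cell4 below 0.012 m or horizontal distance between blue4 and cell5 below 0.012 m) and x of red0 in the frame of bin between -0.076 and 0.076 m and y of red0 in the frame of bin between -0.071 and 0.071 m and z of each of red0, red1 in the frame of bin below 0.06 m and x of red1 in the frame of bin between -0.076 and 0.076 m and y of red1 in the frame of bin between -0.071 and 0.071 m and horizontal distance between logger and pocket below 0.006 m and z of logger in the frame of pocket below 0.004 m and angle between logger's own z axis and vertical below 0.08 rad), for 0.3 s.
2. then the green button is pressed (value of joint start above 0.0045 m), for 0.05 s.
At the end, for the whole second after the job is handed in: Each blue case flat on the tray, centre within 12 mm of a marked space's, length within 0.2 rad of tray x; each red case in the bin, below 60 mm; logger within 4 mm of the pocket floor, 6 mm of its centre, 0.08 rad of level; all at rest; button up (all of step 1 and linear speed of each of blue0, blue1, blue2, blue3, blue4, red0, red1, logger below 0.03 m/s and value of joint start below 0.002 m); the robot touches nothing.
It fails at once if the spray is shoved more than 40 mm (distance of spray from where it was at the start of the episode above 0.04 m).
It fails at once if the dish is shoved more than 40 mm (distance of dish from where it was at the start of the episode above 0.04 m).
It fails at once if the jar is shoved more than 40 mm (distance of jar from where it was at the start of the episode above 0.04 m).
It fails at once if the tape is shoved more than 40 mm (distance of tape from where it was at the start of the episode above 0.04 m).
Of blue0, blue1, blue2, blue3, blue4 only 3 to 5 are there at a start; the rules pass over those that are not, and their reading is None.
Of red0, red1 only 1 to 2 are there at a start; the rules pass over those that are not, and their reading is None.
At some moment in a run one of blue0, blue1, blue2, blue3, blue4, red0, red1, logger may be knocked a few centimetres aside while the robot is not near it.
Once in a run the grip may slacken for a moment while it holds something.
It also fails if it takes over 210 s, if anything falls off the work surface, if the arm or the gripper's body presses on something with over 40 N, if the wrist force passes 120 N, or if a joint passes its speed limit or range.

## Working session

There is one attempt and no reset: what is moved stays moved. The work goes in short steps, each a Python script; the robot and the scene stay as the last script left them, time stands still between calls to the robot, and variables do not carry over. Pictures are saved under pics/ and viewed, at most 14 in all, crops included, and the job is handed in when it is done.

```bash
mkdir -p pics; cat > h.py <<'E'
import numpy as np, cv2
from plant import robot
def snap(n,f=None):
    s=robot.snapshot(n)
    if f: cv2.imwrite('pics/'+f,s['color'][:,:,::-1])
    return s
def ray(s,px,z):
    """pixels (N,2) -> world points on plane z"""
    px=np.atleast_2d(np.float64(px)); K=s['camera_matrix']
    d=np.stack([(px[:,0]-K[0,2])/K[0,0],(px[:,1]-K[1,2])/K[1,1]],1)
    u=d.copy()
    for _ in range(20): u=d/(1+s['k1']*(u**2).sum(1,keepdims=True))
    R=np.array(s['R']);t=np.array(s['t'])
    w=np.c_[u,np.ones(len(u))]@R; c=-R.T@t
    return c+w*((z-c[2])/w[:,2])[:,None]
def proj(s,X):
    c=np.atleast_2d(X)@np.array(s['R']).T+s['t']; u=c[:,:2]/c[:,2:]
    u=u*(1+s['k1']*(u**2).sum(1,keepdims=True)); K=s['camera_matrix']
    return u*[K[0,0],K[1,1]]+[K[0,2],K[1,2]]
E
python3 - <<'E'
from h import *
for n in('top','scene'):
    s=snap(n,n+'0.png'); print(n,-np.array(s['R']).T@s['t'],s['camera_matrix'][0,0],s['k1'])
print(robot.sense())
E
```

```text
top [0.29322553 0.03013736 1.1971518 ] 410.1225972199573 -0.08693542947683713
scene [1.43593108 0.97651064 0.91316319] 487.3280695809795 -0.12451628233467785
{'t': 0.1, 'joint_positions': array([ 6.12261207e+01,  1.79567637e+01,  8.58479791e+01, -1.33861942e-03,
        7.62617360e+01, -1.28005983e+01]), 'dq': array([-0.00992823, -0.16360595, -0.11080394, -0.08099792,  0.03684439,
       -0.02438188]), 'tau': array([ 2.16846798e-03, -4.12901974e+01, -2.60137635e+01, -2.11950555e-04,
        3.07142269e-03,  1.76769959e-05]), 'eef_pos': array([0.14439196, 0.50453028, 0.23879863]), 'tool_rot': array([-1.79934885e+02, -1.34613111e-02,  1.64027030e+02]), 'wrist_force': array([-0.41190231, -0.03830366, -0.32077591]), 'moment': array([ 0.02292813,  0.00107742, -0.04854877]), 'grasp_force': 0.0, 'gripper_width': 0.08525693872416429}
```

View pics/top0.png

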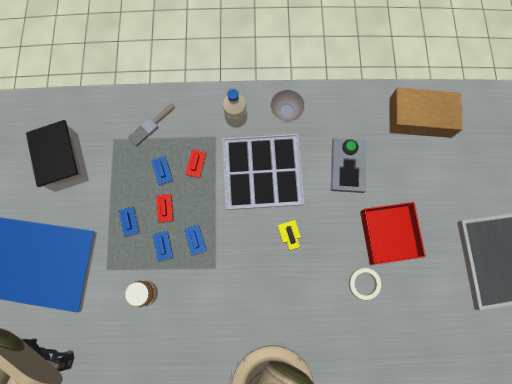

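View pics/scene0.png

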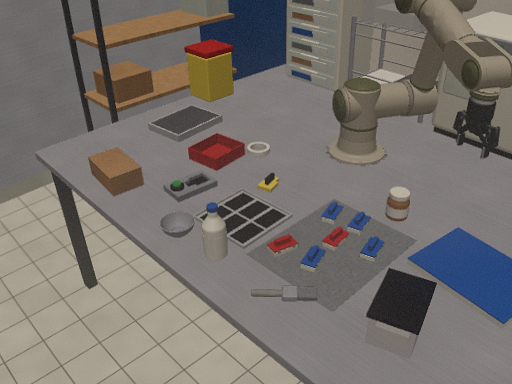

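The top view has +x up and +y to the left. It shows four blue cases at (162,171), (129,222), (163,246) and (195,240), and two red at (196,163) and (164,208). The logger is at (290,235), tray (263,172), docking block (349,165) with the button on its +x side, and bin (393,233). The spray (234,104) and dish (287,106) stand beyond the tray. The scene view agrees. Next I'll measure.

```bash
cat >> h.py <<'E'
F=4
def masks(s):
    im=cv2.resize(s['color'],None,fx=F,fy=F,interpolation=cv2.INTER_CUBIC)
    h,S,v=cv2.split(cv2.cvtColor(im,cv2.COLOR_RGB2HSV))
    return dict(blue=(h>100)&(h<125)&(S>130)&(v>60),red=((h<8)|(h>172))&(S>150)&(v>60),
      yellow=(h>22)&(h<35)&(S>130)&(v>80),green=(h>45)&(h<80)&(S>90),dark=(v<60),hsv=(h,S,v))
def blobs(s,m,z,amin,amax,box=None):
    """list of (center xy, yaw deg of long axis, long, short, contour world)"""
    m=m.astype(np.uint8)*255; out=[]
    for c in cv2.findContours(m,cv2.RETR_EXTERNAL,cv2.CHAIN_APPROX_NONE)[0]:
        if len(c)<20: continue
        p=(c[:,0,:]+.5)/F-.5; w=ray(s,p,z)[:,:2]
        a=cv2.contourArea((w*1000).astype(np.float32))/1e6
        if not amin<a<amax: continue
        if box and not(box[0]<w[:,0].mean()<box[1] and box[2]<w[:,1].mean()<box[3]): continue
        (cx,cy),_,_=r=cv2.minAreaRect((w*1000).astype(np.float32)); b=cv2.boxPoints(r)
        e=[b[1]-b[0],b[2]-b[1]]; e.sort(key=np.linalg.norm)
        out.append((np.array([cx,cy])/1000,np.degrees(np.arctan2(e[1][1],e[1][0])),np.linalg.norm(e[1]),np.linalg.norm(e[0]),w))
    return out
def cases(s,col):
    return [b for b in blobs(s,masks(s)[col],.021,.0022,.0060)]
E
python3 - <<'E'
from h import *
s=snap('top'); M=masks(s)
for k in('blue','red'):
    for b in cases(s,k): print(k,b[0].round(4),*np.round(b[1:4],1))
for k,z in(('yellow',.014),('green',.03),('dark',.022),('red',.05)):
    for b in blobs(s,M[k],z,.0003 if k!='red' else .008,.06): print(k,z,b[0].round(4),*np.round(b[1:4],1), b[4].mean(0).round(4))
im=s['color'][:,:,::-1]
a=cv2.resize(im[125:205,320:380],None,fx=6.5,fy=6.5,interpolation=cv2.INTER_CUBIC)
b=cv2.resize(im[125:205,215:310],None,fx=4.2,fy=4.2,interpolation=cv2.INTER_CUBIC)
a=cv2.resize(a,(390,520)); b=cv2.resize(b,(400,337)); b=cv2.copyMakeBorder(b,0,183,0,0,cv2.BORDER_CONSTANT)
cv2.imwrite('pics/crop1.png',np.hstack([a,b]))
E
```

```text
blue [0.3964 0.307 ] 13.0 79.1 43.8
blue [0.4121 0.2137] 16.8 79.9 44.3
blue [0.4693 0.4091] 14.0 80.0 44.6
blue [0.621  0.3152] 18.5 80.4 43.8
red [0.5066 0.3042] 6.0 80.4 44.6
red [0.6404 0.2139] -13.6 80.9 44.5
yellow 0.014 [ 0.4198 -0.0612] 16.0 80.3 54.5 [ 0.422  -0.0604]
green 0.03 [ 0.683  -0.2522] -3.9 35.0 33.3 [ 0.6828 -0.252 ]
dark 0.022 [ 0.0477 -0.0536] 63.1 129.2 19.5 [ 0.0497 -0.0522]
dark 0.022 [0.0941 0.6355] 72.4 161.8 60.2 [0.0965 0.6237]
dark 0.022 [0.1293 0.7422] 74.8 87.5 47.0 [0.1268 0.7458]
dark 0.022 [0.5577 0.0819] 2.4 90.2 52.8 [0.5574 0.0817]
dark 0.022 [0.5606 0.0131] 2.4 90.1 52.8 [0.5601 0.0127]
dark 0.022 [ 0.5632 -0.0559] 2.5 89.4 52.8 [ 0.5632 -0.0558]
dark 0.022 [ 0.6015 -0.2429] -4.7 80.3 54.7 [ 0.5984 -0.2427]
dark 0.022 [0.6574 0.0862] 2.5 88.8 52.8 [0.6573 0.0859]
dark 0.022 [0.6605 0.0172] 2.4 89.5 52.7 [0.6602 0.0171]
dark 0.022 [ 0.6793 -0.2511] 71.4 45.3 43.7 [ 0.6788 -0.251 ]
dark 0.022 [ 0.6632 -0.0518] 2.5 88.8 52.9 [ 0.663  -0.0519]
dark 0.022 [0.6848 0.6601] 17.2 186.3 132.7 [0.6835 0.6594]
red 0.05 [ 0.4161 -0.3488] -83.6 161.7 159.2 [ 0.4147 -0.3496]
```

View pics/crop1.png

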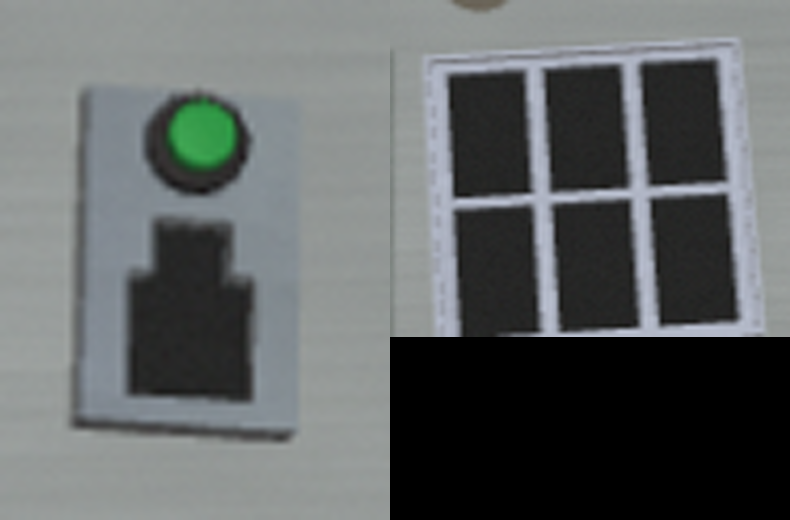

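The crop shows the block with the green button at crop (203,133) and the dark T pocket below it. All six tray spaces are clear. The case sizes check out, so I'll refine the pocket and tray poses with a mid-level threshold and a second view.

```bash
python3 - <<'E'
from h import *
s=snap('top'); c=snap('scene'); V=masks(s)['hsv'][2]; 
for th in(70,85,100):
    for b in blobs(s,V<th,.022,.003,.006,(.56,.64,-.3,-.2)): print('pocket',th,b[0].round(4),*np.round(b[1:4],1))
    cs=[b for b in blobs(s,V<th,.003,.003,.007,(.5,.72,-.1,.13))]
    print('cells',th,len(cs),np.mean([b[0] for b in cs],0).round(4),np.mean([b[1:4] for b in cs],0).round(1))
for b in cs: print(b[0].round(4))
# profiles across the pocket's wide part (world line x=.585) and along axis
for name,P in(('y',np.c_[np.full(60,.590),np.linspace(-.31,-.18,60)]),('x',np.c_[np.linspace(.51,.66,60),np.full(60,-.243)])):
    px=proj(s,np.c_[P,np.full(60,.022)]).astype(np.float32)
    g=cv2.remap(cv2.cvtColor(s['color'],cv2.COLOR_RGB2GRAY),px[:,0].reshape(-1,1),px[:,1].reshape(-1,1),cv2.INTER_LINEAR).ravel()
    print(name,list(zip((P[:,0 if name=='x' else 1]*1000).round().astype(int).tolist(),g.tolist())))
# button triangulation by masks centroid
def cen(q,box):
    m=masks(q)['green'].astype(np.uint8); m[:, :]*=1
    k,l,st,ct=cv2.connectedComponentsWithStats(m); 
    return [( (ct[i]+.5)/F-.5, st[i,4]/16) for i in range(1,k) if st[i,4]>300]
A=cen(s,0);B=cen(c,0);print(A,B)
def rayline(q,p): a=ray(q,p,0)[0];b=ray(q,p,.3)[0];return a,b-a
for pb,_ in B:
    a,d=rayline(s,A[0][0]);b,e=rayline(c,pb)
    t=np.linalg.lstsq(np.c_[d,-e],b-a,rcond=None)[0]; p=a+d*t[0];q=b+e*t[1];print('button',p.round(4),q.round(4))
E
```

```text
pocket 70 [ 0.6018 -0.2429] -4.2 81.3 55.6
cells 70 6 [0.6157 0.0146] [ 2.4 91.4 54.3]
pocket 85 [ 0.602  -0.2429] -4.2 83.1 57.1
cells 85 6 [0.616  0.0148] [ 2.3 92.3 55.4]
pocket 100 [ 0.6026 -0.2429] -5.0 85.2 58.7
cells 100 6 [0.616  0.0147] [ 2.3 93.3 56.2]
[0.5621 0.0827]
[0.5649 0.0126]
[ 0.5679 -0.0575]
[0.664  0.0867]
[0.6669 0.0167]
[ 0.6699 -0.0531]
y [(-310, 151), (-308, 150), (-306, 151), (-303, 151), (-301, 151), (-299, 152), (-297, 151), (-295, 152), (-292, 146), (-290, 136), (-288, 137), (-286, 137), (-284, 137), (-281, 136), (-279, 138), (-277, 137), (-275, 131), (-273, 117), (-270, 90), (-268, 60), (-266, 38), (-264, 39), (-262, 36), (-259, 37), (-257, 39), (-255, 37), (-253, 37), (-251, 37), (-248, 36), (-246, 39), (-244, 39), (-242, 39), (-239, 42), (-237, 39), (-235, 39), (-233, 39), (-231, 36), (-228, 37), (-226, 38), (-224, 39), (-222, 39), (-220, 38), (-217, 41), (-215, 54), (-213, 90), (-211, 120), (-209, 138), (-206, 138), (-204, 138), (-202, 138), (-200, 138), (-198, 139), (-195, 134), (-193, 118), (-191, 105), (-189, 115), (-187, 143), (-184, 156), (-182, 
[... 183 characters left out ...]
 103), (546, 79), (548, 108), (551, 138), (553, 137), (556, 135), (558, 121), (561, 85), (563, 37), (566, 37), (568, 38), (571, 38), (574, 38), (576, 38), (579, 38), (581, 38), (584, 38), (586, 38), (589, 38), (591, 38), (594, 38), (596, 41), (599, 39), (602, 39), (604, 38), (607, 37), (609, 37), (612, 39), (614, 39), (617, 39), (619, 39), (622, 38), (624, 39), (627, 38), (629, 39), (632, 38), (635, 37), (637, 38), (640, 44), (642, 64), (645, 93), (647, 121), (650, 138), (652, 138), (655, 127), (657, 85), (660, 49)]
[(array([350.62057522, 145.43189001]), np.float64(98.875))] [(array([176.26276276, 183.4253003 ]), np.float64(41.625))]
button [ 0.6794 -0.2496  0.0402] [ 0.6793 -0.2496  0.0402]
```

The measurements agree. The pocket is at about (0.603, -0.243), yaw -4.6°, and triangulating the button (0.6794, -0.2496, 0.040) minus 77 mm gives the same point. The tray cells match the 102/70 mm pitch. I'll pick the first blue case carefully.

```bash
cat >> h.py <<'E'
CELLS={0:(.5621,.0827),1:(.5649,.0126),2:(.5679,-.0575),3:(.6640,.0867),4:(.6669,.0167),5:(.6699,-.0531)}
TY=2.4; BIN=np.array([.4155,-.349]); BY=6.4; POCK=np.array([.603,-.2432]); PY=-4.6; UP=.14
def wrap(a): return (a+180)%360-180
def over(xy,yaw,z=UP,half=True):
    best=None
    for y in ((yaw,yaw+180) if half else (yaw,)):
        q=robot.ik([*xy,z],[180,0,wrap(y)])
        if q is not None:
            d=abs(np.array(q)-robot.sense()['joint_positions']).max()
            if best is None or d<best[0]: best=(d,wrap(y))
    assert best, 'no ik'
    robot.move_to([*xy,z],[180,0,best[1]]); return best[1]
def fz(): return robot.sense()['wrist_force'][2]
def lower(xy,z0,z1,step=.002,lim=8):
    """fast to z0, then steps to z1, stops on contact"""
    robot.movel([*xy,z0]); f0=fz(); z=z0
    while z>z1+1e-6:
        z=max(z-step,z1); robot.movel([*xy,z],max_speed=.04)
        if abs(fz()-f0)>lim: print('contact at',round(z,4),'df',round(fz()-f0,1)); break
    return z
def lift(xy): robot.movel([*robot.sense()['eef_pos'][:2],UP],max_speed=.25)
def grab(xy,yaw,z,force=50,wid=.04):
    robot.command_gripper(wid); y=over(xy,yaw); z=lower(xy,z+.008,z)
    robot.command_gripper(0,force); w=robot.sense()['gripper_width']; print('grip',round(w,4),'fz',round(fz(),1),'z',z,'t',round(robot.sense()['t'],1))
    robot.movel([*xy,UP],max_speed=.2); return y,z
def held(): 
    st=robot.sense(); return st['gripper_width']>.010 and st['grasp_force']>5
def good(s,col):
    """cases of a colour still on the mat (not in tray or bin)"""
    return [b for b in cases(s,col) if abs(b[2]-80)<4 and abs(b[3]-44)<4 and b[0][1]>.14]
def place(xy,yaw,zrel,pick_z,wid=.04):
    over(xy,yaw); print('held',held(),robot.sense()['gripper_width'].round(4))
    z=pick_z+zrel; lower(xy,z+.012,z); robot.command_gripper(wid); lift(xy)
E
python3 - <<'E'
from h import *
s=snap('top'); g=good(s,'blue'); b=min(g,key=lambda b:b[0][1]); print(len(g),b[0],b[1])
y,z=grab(b[0],b[1],.034); print(held(),robot.sense()['grasp_force'])
place(CELLS[2],TY,.004,z)
s=snap('top','p1.png')
for b in cases(s,'blue'): print(b[0].round(4),*np.round(b[1:4],1))
print(robot.sense()['t'])
E
```

```text
4 [0.41214182 0.21367102] 16.84296
grip 0.0124 fz 0.8 z 0.034 t 4.5
True 51.655223965644836Traceback (most recent call last):
  File "<stdin>", line 4, in <module>
  File "h.py", line 72, in place
    over(xy,yaw); print('held',held(),robot.sense()['gripper_width'].round(4))
                                      ^^^^^^^^^^^^^^^^^^^^^^^^^^^^^^^^^^^^
AttributeError: 'float' object has no attribute 'round'
```

The grasp held, and only a print statement failed. I'll continue from above the cell.

```bash
sed -i "s/robot.sense()\['gripper_width'\].round(4))/round(robot.sense()['gripper_width'],4))/" h.py
python3 - <<'E'
from h import *
place(CELLS[2],TY,.004,.034)
over((.42,-.05),0,.25)
s=snap('top','p1.png')
for b in cases(s,'blue'): print(b[0].round(4),*np.round(b[1:4],1))
print(robot.sense()['t'])
E
```

```text
held True 0.0127
[0.3964 0.307 ] 13.0 79.1 44.0
[0.4693 0.4091] 14.0 80.0 44.6
[0.621  0.3151] 18.5 80.3 43.7
10.5917
```

View pics/p1.png

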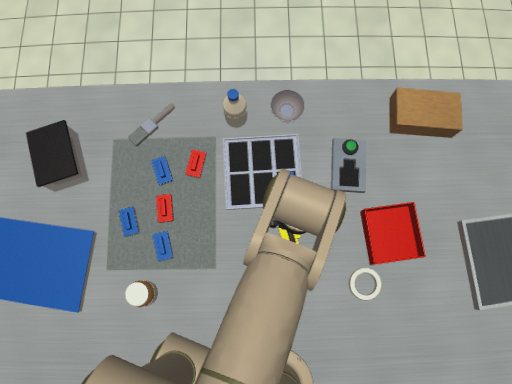

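The arm hides the placed case here (tray right side, about (285,190)). The mat side is clear: three blue cases at (162,171), (129,222) and (163,246), and both red still in place. I'll do the rest of the cases, measuring afresh before each pick and checking the tray while the arm is over the mat.

```bash
python3 - <<'E'
from h import *
def bo(dy): a=np.radians(BY); return BIN+np.array([-np.sin(a),np.cos(a)])*dy
jobs=[('blue',CELLS[1],TY,.004),('blue',CELLS[0],TY,.004),('red',bo(.031),BY,.008),('red',bo(-.031),BY,.008),('blue',CELLS[5],TY,.004)]
for i,(col,xy,yaw,dz) in enumerate(jobs):
    g=good(snap('top'),col)
    if not g: print('none seen',col); break
    b=min(g,key=lambda b:np.hypot(*(b[0]-[.45,.15]))); print(col,len(g),b[0].round(4),b[1].round(1))
    y,z=grab(b[0],b[1],.034)
    if not held(): print('lost'); break
    s=snap('top'); print('  placed:',[(k,*c[0].round(4),c[1].round(1),c[2].round(),c[3].round()) for k in('blue','red') for c in blobs(s,masks(s)[k],.024,.0022,.006) if c[0][1]<.13])
    place(xy,yaw,dz,z)
print(robot.sense()['t'])
E
```

```text
blue 3 [0.3964 0.307 ] 13.0
grip 0.0127 fz 1.6 z 0.034 t 14.4
  placed: [('blue', np.float64(0.5672), np.float64(-0.0565), np.float32(2.3), np.float32(80.0), np.float32(47.0))]
held True 0.0123
blue 2 [0.621  0.3151] 18.2
grip 0.0128 fz 0.7 z 0.034 t 23.2
  placed: [('blue', np.float64(0.5645), np.float64(0.0135), np.float32(2.3), np.float32(80.0), np.float32(48.0)), ('blue', np.float64(0.5672), np.float64(-0.0565), np.float32(2.3), np.float32(80.0), np.float32(47.0))]
held True 0.0129
red 1 [0.5066 0.3042] 6.0
grip 0.0127 fz 1.7 z 0.034 t 31.4
  placed: [('blue', np.float64(0.5619), np.float64(0.0834), np.float32(2.9), np.float32(80.0), np.float32(47.0)), ('blue', np.float64(0.5645), np.float64(0.0135), np.float32(2.4), np.float32(80.0), np.float32(48.0)), ('blue', np.float64(0.5672), np.float64(-0.0566), np.float32(2.4), np.float32(80.0), np.float32(47.0))]
held True 0.0124
red 1 [0.6403 0.2139] -13.6
grip 0.0129 fz 1.4 z 0.034 t 42.0
  placed: [('blue', np.float64(0.5621), np.float64(0.0835), np.float32(2.3), np.float32(80.0), np.float32(47.0)), ('blue', np.float64(0.5645), np.float64(0.0135), np.float32(2.3), np.float32(80.0), np.float32(48.0)), ('blue', np.float64(0.5672), np.float64(-0.0568), np.float32(2.2), np.float32(80.0), np.float32(47.0))]
held True 0.0125
blue 1 [0.4693 0.4089] 14.3
grip 0.0126 fz 1.6 z 0.034 t 53.4
  placed: [('blue', np.float64(0.5621), np.float64(0.0834), np.float32(2.4), np.float32(80.0), np.float32(48.0)), ('blue', np.float64(0.5645), np.float64(0.0134), np.float32(2.3), np.float32(80.0), np.float32(48.0)), ('blue', np.float64(0.5672), np.float64(-0.0569), np.float32(2.0), np.float32(80.0), np.float32(47.0))]
held True 0.0128
59.1
```

All placings are within about 2 mm. Now the logger, after moving clear and looking.

```bash
cat >> h.py <<'E'
def logger(s,box=(.2,.75,-.5,.15)):
    b=max(blobs(s,masks(s)['yellow'],.014,.0015,.006,box),key=lambda b:len(b[4]))
    m=cv2.moments(((b[4]-b[0])*1000).astype(np.float32)); c=np.array([m['m10'],m['m01']])/m['m00']
    a=np.radians(b[1]); y=b[1]+(180 if c@[np.cos(a),np.sin(a)]>0 else 0)
    return b[0],wrap(y),b[2:4],c
E
python3 - <<'E'
from h import *
over((.40,.30),0,.25); s=snap('top','p2.png'); L=logger(s); print(L, robot.sense()['t'])
print([(c[0].round(4),c[1].round(1)) for c in cases(s,'blue')],[(c[0].round(4),c[1].round(1),c[2:4]) for c in cases(s,'red')])
xy,yaw=L[0],L[1]; d=PY-yaw
# pick a grasp half-turn that suits both ends
robot.command_gripper(.04); ok=None
for g in(yaw,yaw+180):
    q=robot.ik([*xy,.03],[180,0,wrap(g)]); p=robot.ik([*POCK,.04],[180,0,wrap(g+d)]); print(g,q,p)
    if q is not None and p is not None:
        k=abs(np.array(q)-p).max()
        if ok is None or k<ok[0]: ok=(k,g)
g=ok[1]; over(xy,g,half=False); z=lower(xy,.036,.027)
robot.command_gripper(0,50); print('grip',robot.sense()['gripper_width'],fz())
robot.movel([*xy,UP],max_speed=.2); print(held())
over(POCK,g+d,half=False); robot.movel([*POCK,.07]); print(held(),robot.sense()['gripper_width'],robot.sense()['t'],'placeyaw',wrap(g+d))
snap('scene','p3.png')
E
```

```text
(array([ 0.41974332, -0.06123093]), np.float32(-163.84875), (np.float32(80.16884), np.float32(54.5093)), array([3.89592512, 1.30070859])) 60.825
[(array([0.5626, 0.0835]), np.float32(3.0)), (array([0.5652, 0.0135]), np.float32(2.3)), (array([ 0.5679, -0.0568]), np.float32(2.3)), (array([ 0.6699, -0.0525]), np.float32(2.6))] []
-163.84875 [ -24.21229023   23.7520108   115.28283584    0.           40.96515336
 -130.36353535] [-3.22689383e+01  4.48808320e+01  7.38011863e+01 -2.54444375e-14
  6.13179818e+01  6.23310678e+01]
16.151245 [-2.42122902e+01  2.37520108e+01  1.15282836e+02 -2.54444375e-14
  4.09651534e+01  4.96364646e+01] [ -32.26893827   44.88083198   73.80118625    0.           61.31798177
 -117.66893216]
grip 0.012954521761795769 4.000190400759432
True
True 0.012632716330363482 69.0583 placeyaw 175.4
```

View pics/p2.png

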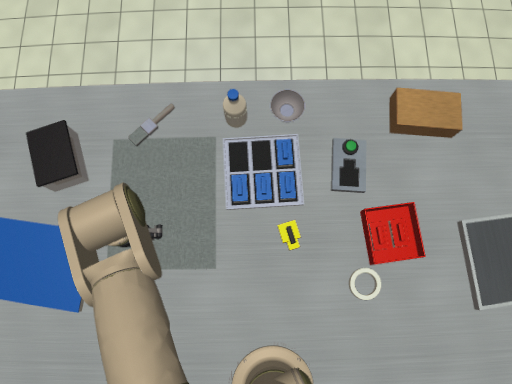

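View pics/p3.png

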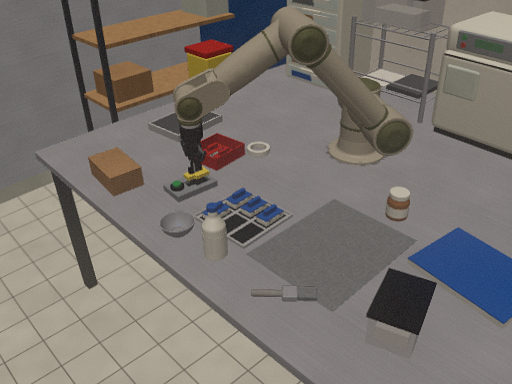

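p2 shows four blue cases in their spaces around (263,172) and both red in the bin at (393,233). p3 shows the logger level in the grip, just above the pocket at (197,174). Next, insert it.

```bash
python3 - <<'E'
from h import *
offs=[(0,0)]+[(r*np.cos(a),r*np.sin(a)) for r in(.0015,.0028) for a in np.arange(0,2*np.pi,np.pi/4)]
for o in offs:
    xy=POCK+o; robot.movel([*xy,.056]); z=lower(xy,.054,.038,step=.0015,lim=5)
    print(np.round(o,4),z,round(fz(),1),robot.sense()['wrist_force'].round(1))
    if z<.042: break
st=robot.sense(); print(st['eef_pos'],st['gripper_width'],st['t'],held())
E
```

```text
[0 0] 0.038 -1.7 [ 0.9  0.5 -1.7]
[ 0.60297765 -0.24319719  0.03792831] 0.012900006743457612 72.3583 True
```

It went straight in with no side force. I'll release, retreat and check everything before pressing.

```bash
python3 - <<'E'
from h import *
robot.command_gripper(.035); lift(POCK); over((.40,.30),0,.25)
s=snap('top','p4.png'); c=snap('scene')
b=max(blobs(s,masks(s)['yellow'],.024,.001,.006,(.5,.7,-.35,-.15)),key=lambda b:len(b[4])); print('logger',b[0].round(4),b[1:4])
print([(c[0].round(4),c[1].round(1)) for c in blobs(s,masks(s)['blue'],.024,.0022,.006)],robot.sense()['t'])
a=cv2.resize(s['color'][125:205,320:380,::-1],(390,520),interpolation=cv2.INTER_CUBIC)
b=cv2.resize(c['color'][160:210,150:200,::-1],(400,400),interpolation=cv2.INTER_CUBIC)
cv2.imwrite('pics/crop2.png',np.hstack([a,cv2.copyMakeBorder(b,0,120,0,0,cv2.BORDER_CONSTANT)]))
E
```

```text
logger [ 0.6015 -0.2417] (np.float32(-4.1414537), np.float32(82.90728), np.float32(55.476585))
[(array([0.5621, 0.0834]), np.float32(2.2)), (array([0.5645, 0.0134]), np.float32(2.3)), (array([ 0.5672, -0.0566]), np.float32(2.3)), (array([ 0.6689, -0.0523]), np.float32(2.5))] 75.475
```

View pics/crop2.png

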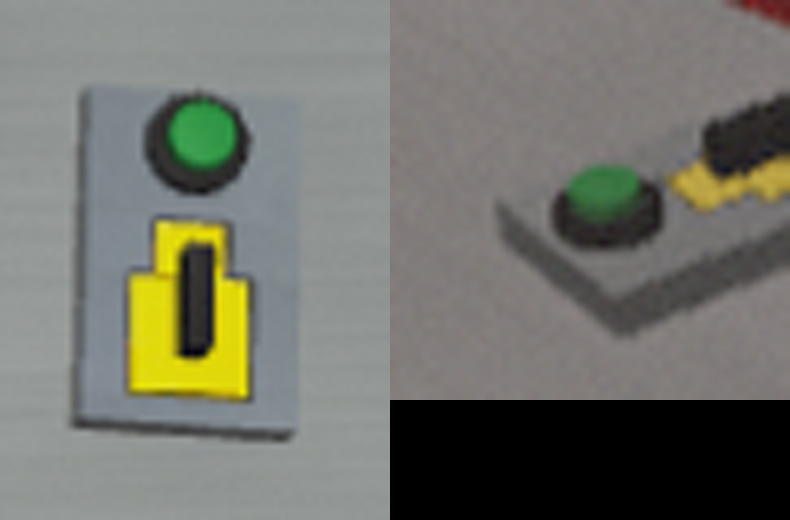

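View pics/p4.png

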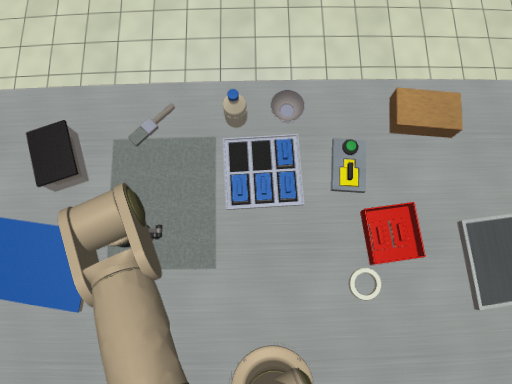

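The logger is flush in its pocket (crop left, T at (190,310)), nose toward the button. Four blue cases are in spaces and both red in the bin. Now press the button.

```bash
python3 - <<'E'
from h import *
P=(.6795,-.2497)
robot.command_gripper(0); over(P,PY,.12); robot.movel([*P,.058]); robot.hold(.2); f0=fz(); z=.058
log=[]
while z>.030:
    z-=.001; robot.movel([*P,z],max_speed=.03); log.append((round(z,3),round(fz()-f0,1)))
    if fz()-f0>9: break
print(log); robot.hold(.3); print(fz()-f0)
robot.movel([*P,.14]); over((.40,.30),0,.25); robot.hold(.5)
s=snap('top','p5.png')
print([(c[0].round(4),c[1].round(1)) for c in blobs(s,masks(s)['blue'],.024,.0022,.006)],robot.sense()['t'])
b=max(blobs(s,masks(s)['yellow'],.024,.001,.006,(.5,.7,-.35,-.15)),key=lambda b:len(b[4])); print('logger',b[0].round(4),b[1:4])
E
```

```text
[(0.057, np.float64(0.5)), (0.056, np.float64(0.4)), (0.055, np.float64(-0.3)), (0.054, np.float64(0.7)), (0.053, np.float64(0.7)), (0.052, np.float64(2.5)), (0.051, np.float64(2.5)), (0.05, np.float64(3.0)), (0.049, np.float64(3.6)), (0.048, np.float64(3.7)), (0.047, np.float64(4.5)), (0.046, np.float64(6.0)), (0.045, np.float64(10.7))]
10.116550181794324
[(array([0.5621, 0.0834]), np.float32(2.3)), (array([0.5645, 0.0135]), np.float32(2.4)), (array([ 0.5672, -0.0566]), np.float32(2.3)), (array([ 0.669 , -0.0522]), np.float32(2.6))] 86.05
logger [ 0.6015 -0.2417] (np.float32(-4.1414585), np.float32(82.86874), np.float32(55.469704))
```

View pics/p5.png

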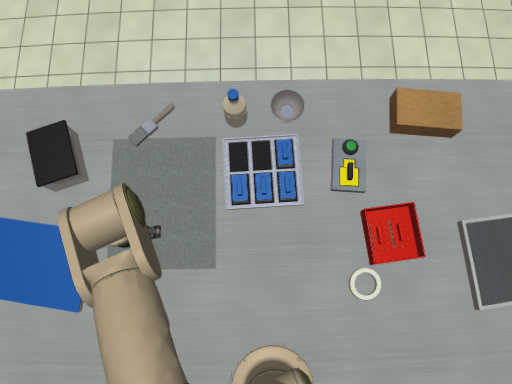

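The press reached the hard stop: about 7 mm of travel at 10 N. p5 shows everything in place, with the tray at (263,172), logger (349,173) and bin (393,233), and the arm clear.

```bash
python3 -c "
from plant import robot
print(robot.job_done())"
```

```text
the job is handed in; nothing more can be done
None
```

The job is handed in (the hand-in call returned no verdict): four blue cases are in marked spaces on the tray, two red cases are in the bin, the logger is seated in its pocket, and the green button was pressed to its stop and released, at about 86 s of the 210 s allowed.

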